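# Stow the flask rings and hold the label holder home

### The job

Put the two cork flask rings away on the rack's post, first the wider one, then the narrower one on top of it, both let go and lying flat, fully down. Then take the label holder from its stand, push it down behind the rack's lip against the sprung strip until it is fully home, and keep holding it pressed there: finish while still holding it down. Leave everything else on the bench where it is.

Things in the scene. Friction and masses are not known exactly. Their poses are not given: they have to be found in the camera images.
- rack: Fixed aluminium ring rack: a flat slab 110 x 250 mm (x, y), 12 mm thick, with a steel post standing near its -y end and a label pocket near its +y end. Origin: centre of the slab's underside, on the bench; z up, y along the slab's long side.
- post_foot (a point): Foot of the rack's post, on its axis, on the slab's top (12 mm above the bench); axes as the rack's. The post is 18 mm thick and 56 mm tall, its top 9 mm tapering to 10 mm.
- pocket_mouth (a point): Centre of the label pocket's mouth, 36 mm above the bench; axes as the rack's. The pocket is a slot straight down, 12 mm wide (x), 80 mm long (y), between the lip (-x side, with a brass screw), an equal back wall and two end walls, all 4 to 6 mm thick and flared outward at 45 degrees up to 42 mm above the bench. The top of the strip in its bottom lies 12 mm below this point when free.
- strip (a joint): Sprung steel strip in the bottom of the pocket: 0 = free (up), grows as it is pressed down, 0.010 m = fully down, against its stop. It starts to give at 3 N, needs 9 N to stay fully down, and springs back up when let go.
- wide_ring: The wider cork flask ring: 60 mm outside, hole 26 mm, 24 mm tall, 30 g, lying flat. Origin: centre of its underside; z is the hole's axis, up.
- narrow_ring: The narrower cork flask ring: 46 mm outside, hole 26 mm, 24 mm tall, 18 g, lying flat. Origin: centre of its underside; z is the hole's axis, up.
- holder: Label holder: a grey upright plastic plate with a white paper panel on both faces (either way round is right), 8 mm thick (x), 70 mm wide (y), 75 mm tall (z), about 60 g. Origin: centre of its lower edge. It starts upright in the stand's slot, its lower edge 12 mm above the bench.
- stand: Fixed wooden stand 50 x 100 mm (x, y), 30 mm tall, with a slot 14 mm wide along y, open above and at both ends, in which the holder stands 18 mm deep. Origin: centre of its underside.
- reagent_jar: Bystander: white jar with blue cap, 64 mm across, 110 mm tall. Origin: centre of its underside.
- beaker: Bystander: open clear glass beaker, 64 mm across, 80 mm tall. Origin: centre of its underside.
- flask: Bystander: green-tinted conical flask, 72 mm across its foot, 108 mm tall. Origin: centre of its underside.
- red_cap: Bystander: red screw cap lying on the bench, a solid disc 48 mm across, 16 mm tall. Origin: centre of its underside.
- orange_cap: Bystander: orange screw cap lying on the bench, a solid disc 42 mm across, 17 mm tall. Origin: centre of its underside.
Not all that is in view belongs to the job. Leave any black look-alike of the wide_ring alone. What is shaped like the narrow_ring but green is not meant.

How it is judged:
On the way, in this order (a step that is already met when the one before it is completed fails the run):
1. the wider ring lies flat and let go at the foot of the post (horizontal distance between wide_ring and post_foot below 0.006 m and z of wide_ring in the frame of post_foot between -0.002 and 0.002 m and angle between wide_ring's own z axis and vertical below 0.08 rad and contact force between the fingers and wide_ring below 0.3 N), for 0.2 s.
2. the narrower ring lies flat and let go on top of it, round the post (all of step 1 and horizontal distance between narrow_ring and post_foot below 0.006 m and z of narrow_ring in the frame of post_foot between 0.021 and 0.027 m and angle between narrow_ring's own z axis and vertical below 0.08 rad and contact force between the fingers and narrow_ring below 0.3 N), for 0.2 s.
3. the label holder stands in the pocket behind the lip and is pressed home (value of joint strip above 0.008 m and contact force between the fingers and holder above 2 N and x of holder in the frame of pocket_mouth between -0.006 and 0.006 m and y of holder in the frame of pocket_mouth between -0.008 and 0.008 m and z of holder in the frame of pocket_mouth below -0.019 m and angle between holder's own z axis and vertical below 0.15 rad), for 0.3 s.
At the end, for the whole second after the job is handed in: Fingers hold the holder upright in the pocket (within 6 mm across, 8 along), the strip pressed over 8 of its 10 mm. Wider ring flat on the slab (2 mm in height), narrower flat on it (3 mm), both within 6 mm of the post axis and not touched by the fingers. Bystanders moved under 30 mm (all of step 2 and all of step 3); the arm keeps its last pose, push and grip.
It fails at once if a bystander (jar, beaker, flask or cap) is moved more than 30 mm (distance of any of reagent_jar, beaker, flask, red_cap, orange_cap from where it was at the start of the episode above 0.03 m).
It also fails if it takes over 61 s, if anything falls off the work surface, if the arm or the gripper's body presses on something with over 40 N, if the wrist force passes 120 N, or if a joint passes its speed limit or range.

### The arm

A 7-joint arm with a two-finger parallel gripper is mounted at the origin on the work surface. World frame = base frame: x ahead of the robot, y to its left, z up, the work surface at z = 0. Lengths are in m, angles in rad, forces in N, time in s.
With the tool pointing down it reaches from about 0.425 to 1.025 m from the base axis. Payload 9.4 kg.
Tool frame: the origin (TCP) lies midway between the tips of the shut fingers; the grasp point (between the pads) lies 19 mm behind it (robot.hold_point_z is the distance from the TCP to the grasp point, in m); z points along the fingers, x is the direction in which the jaws open and shut, and the axes are right-handed (so a half turn about z gives the same grasp; the last joint's range is limited). The gripper opens to 85 mm and grips with 20 to 120 N. Pads are 22 mm wide; open, the fingers measure 114 mm over their backs; the gripper's body (76 mm by 85 mm) begins 54 mm behind the grasp point. The pads swing forward as they close: fully open they stand 13 mm farther back than shut.
Start: joints at [-1.219, 0.599, -0.003, 1.599, 0.002, 0.943, -0.08], TCP at [0.301, 0.659, 0.201] pointing down, gripper open.
Joint ranges: [-2.57, 2.57], [-0.35, 1.97], [-1.29, 1.29], [0.11, 2.56], [-1.05, 4.19], [0.11, 1.86], [-2.63, 2.63]. Speed limits (rad/s): [2.22, 2.22, 3.01, 3.01, 3.14, 3.14, 3.14].

### API

Orientations are given as a 3x3 rotation matrix whose columns are the frame's x, y, z axes.
In Python, from plant import robot gives the robot as it stands.
- The arm moves only by the shell command python3 -m creep 'ROWS' [FORCE]. ROWS is JSON, a list of rows, each an object with "dr": the turn, a rotation vector about the tool's x, y, z in degrees, a list of three; "delta_pos": the shift along the tool's x, y, z in m, a list of three; "jaw": the closure, from 0 (fully open) to 1 (shut). A call has 1 to 5 rows; each row shifts and turns the commanded pose from where the row before left it, along the tool's axes as they then stand; what a row does not reach is not made up. A row lasts 1/8 s, in which the tool goes at most 62.5 mm and 10.7 degrees, less where a joint would pass 70% of its speed; a pose out of reach is approached as far as the arm can. A call with a gripper value outside its range is refused whole. The fingers move at their own pace and stop on an object; FORCE is the grip in N (left out, the last holds). Time passes only in rows, so rows that do not move let the fingers close. It gives the time, the measured TCP pose, the force and the opening at its end, in the units of the state.
- robot.state(): the state, without advancing time (a new reading comes with each control period).
- robot.grab_frame(name): name is "scene" or "top" or "wrist"; returns a dict with "img" (420x560x3 uint8, red, green, blue), "fx", "fy", "cx", "cy" (pixels), "k1" (the pictures are not rectified: a ray, as slopes to the right and down, at radius r is drawn at 1 + k1 r^2 times it, then the intrinsics apply), "position" and "orientation" of the camera in the world. Camera axes: x right, y up, looking along -z (the intrinsics and any distortion apply to the point x, -y, -z); pixel columns grow to the right and rows downward; lengths in m; the calibration is good to about 2 mm. A picture is of the moment at which its call begins. There is no depth.
- robot.sign_off(): hands the job in, once; it reports no verdict.
Trained networks look in the newest picture that a camera, given by its name, has taken for a name from the list of things; names that differ only in an ending like _2 or _b are one class to them, and where a whole thing is asked for, a point or a joint stands for the part that bears it (a point fixed in the world has none). Each returns a list of dicts, best first, with "conf" (0 to 1); they miss things now and then, are a little off and sometimes report something else, mostly with a low value. They report only what shows in the picture. A call takes as long as a camera call. They do not tell look-alikes from the thing itself.
- robot.look_for(thing, camera): "position" ([x, y, z] in m, in the coordinates of the camera as it stood for that picture, good to about 4 mm: the middle of the surface that is visible of it).
- robot.spot_point(thing, camera): "position" ([x, y, z] in m, in the coordinates of the camera as it stood for that picture, good to about 4 mm: a listed point, or the origin of a listed thing).
The state is a dict: "clock": time; "joints": joint angles; "joint_vel": joint speeds; "joint_efforts": joint torques, N m; "tool_pos": TCP position; "ee_rot": TCP orientation; "ft_force": force on the tool from outside, world axes, zero at the start; "ft_torque": the same for the moment, N m; "opening": finger opening in m.
Only numpy, scipy, OpenCV 4.12 (cv2) and the standard library are available. Lean on these libraries where they do the work, as an engineer would, in place of code of your own. Each camera call takes 0.05 s, during which the arm holds its last target. There are 200 camera calls.

## Working session

There is one attempt and no reset: what is moved stays moved. The work goes in short steps, Python scripts to look and compute and a shell command to move; the robot and the scene stay as the last step left them, time stands still between calls to the robot, and variables do not carry over. Pictures are saved under pics/ and viewed, about 8 in all and at most 12, crops included, and the job is handed in when it is done.

```bash
ls; mkdir -p pics
cat > h.py <<'E'
import numpy as np, cv2
from plant import robot
def grab(n,f=None):
    d=robot.grab_frame(n)
    if f: cv2.imwrite('pics/'+f,d['img'][:,:,::-1])
    return d
def w(d,p): return np.array(d['position'])+np.array(d['orientation'])@np.array(p)
def ray(d,u,v):
    x=(u-d['cx'])/d['fx'];y=(v-d['cy'])/d['fy'];a,b=x,y
    for _ in range(20):
        s=1+d['k1']*(a*a+b*b);a,b=x/s,y/s
    return np.array(d['orientation'])@np.array([a,-b,-1.])
def atz(d,u,v,z):
    r=ray(d,u,v);p=np.array(d['position']);return p+r*(z-p[2])/r[2]
def px(d,P):
    q=np.array(d['orientation']).T@(np.array(P)-d['position']);a,b=q[0]/-q[2],-q[1]/-q[2]
    s=1+d['k1']*(a*a+b*b);return np.array([d['cx']+d['fx']*a*s,d['cy']+d['fy']*b*s])
E
python3 - <<'E'
from h import *
np.set_printoptions(precision=4,suppress=True)
for c in ['top','scene']:
    d=grab(c,c+'0.png'); print(c,d['position'],d['fx'],d['k1'])
    for t in ['post_foot','pocket_mouth','rack','wide_ring','narrow_ring','holder','stand','reagent_jar','beaker','flask','red_cap','orange_cap']:
        print(t,[(round(o['conf'],2),w(d,o['position']).round(3),px(d,w(d,o['position'])).round()) for o in robot.spot_point(t,c)])
s=robot.state();print(s)
E
```

```text
pics
top [ 0.3348 -0.0313  0.9976] 409.50583712021773 -0.013318963366666577
post_foot [(0.58, array([0.609, 0.011, 0.011]), array([273., 178.])), (0.4, array([ 0.448, -0.443,  0.001]), array([461., 240.]))]
pocket_mouth [(0.95, array([0.626, 0.141, 0.033]), array([220., 170.])), (0.74, array([ 0.402,  0.281, -0.001]), array([164., 263.]))]
rack [(0.73, array([0.631, 0.089, 0.   ]), array([243., 172.]))]
wide_ring [(0.77, array([ 0.426, -0.24 , -0.002]), array([377., 251.])), (0.55, array([ 0.313, -0.268,  0.002]), array([392., 298.]))]
narrow_ring [(0.79, array([ 0.58 , -0.3  , -0.002]), array([398., 189.])), (0.66, array([ 0.597, -0.388,  0.001]), array([433., 182.])), (0.54, array([ 0.446, -0.441, -0.001]), array([460., 241.]))]
holder [(0.66, array([0.401, 0.274, 0.012]), array([165., 263.]))]
stand [(0.73, array([ 0.406,  0.282, -0.001]), array([163., 262.])), (0.27, array([0.404, 0.276, 0.009]), array([165., 263.]))]
reagent_jar [(0.62, array([ 0.669,  0.317, -0.003]), array([155., 160.]))]
beaker [(0.92, array([ 0.596,  0.421, -0.001]), array([113., 188.])), (0.73, array([ 0.57
[... 1227 characters left out ...]
y([ 0.441, -0.073,  0.003]), array([281., 199.]))]
orange_cap [(0.75, array([0.476, 0.026, 0.001]), array([301., 226.]))]
{'clock': 1.3, 'joints': array([-1.2187,  0.5993, -0.0025,  1.5994,  0.0018,  0.9429, -0.0798]), 'joint_vel': array([ 0.0007,  0.0012,  0.0005,  0.0006,  0.0011, -0.0001,  0.0001]), 'joint_efforts': array([  0.0009, -77.6231,   1.5643, -25.8375,   0.0125,   0.0021,
        -0.    ]), 'tool_pos': array([0.3014, 0.6594, 0.2007]), 'ee_rot': array([[ 0.4158,  0.9095,  0.0001],
       [ 0.9095, -0.4158,  0.    ],
       [ 0.    ,  0.    , -1.    ]]), 'ft_force': array([-0.3   ,  0.6553,  0.5364]), 'ft_torque': array([-0.0378,  0.0172,  0.0447]), 'opening': 0.08555075114432202}
```

Run:
```python
import cv2
a=cv2.imread('pics/top0.png')[110:330,90:490]; cv2.imwrite('pics/top0b.png',cv2.resize(a,None,fx=2,fy=2,interpolation=cv2.INTER_CUBIC))
```

```text
(no output)
```

View pics/top0b.png

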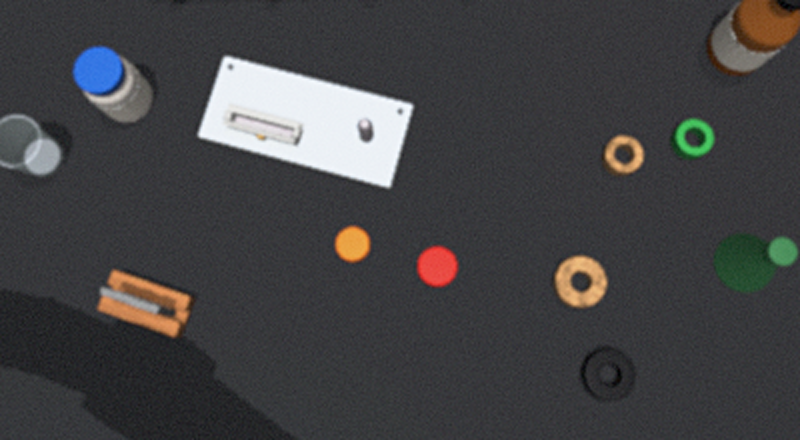

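View pics/scene0.png

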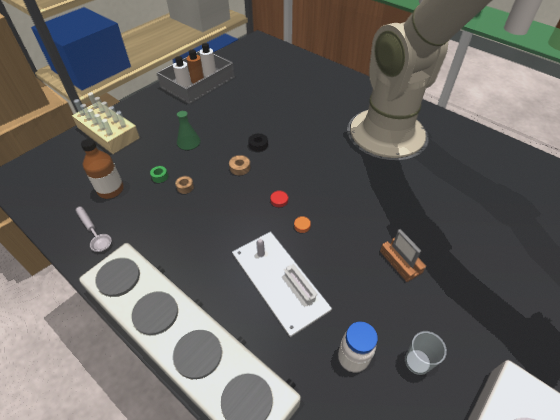

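```bash
python3 -m creep '[{"dr":[0,0,9.3],"delta_pos":[0,0,0],"jaw":0},{"dr":[0,0,9.3],"delta_pos":[0,0,0],"jaw":0},{"dr":[0,0,9.3],"delta_pos":[0,0,0],"jaw":0},{"dr":[0,0,9.3],"delta_pos":[0,0,0],"jaw":0},{"dr":[0,0,9.3],"delta_pos":[0,0,0],"jaw":0}]' 40
python3 -m creep '[{"dr":[0,0,9.3],"delta_pos":[0,0,0],"jaw":0},{"dr":[0,0,9.3],"delta_pos":[0,0,0],"jaw":0},{"dr":[0,0,0],"delta_pos":[0.04,0.045,0],"jaw":0},{"dr":[0,0,0],"delta_pos":[0.04,0.045,0],"jaw":0},{"dr":[0,0,0],"delta_pos":[0.04,0.045,0],"jaw":0}]'
```

```text
clock: 1.92
tool_pos: [0.3014, 0.6594, 0.2007]
ee_rot: [[0.948, 0.319, 0.0], [0.319, -0.948, 0.0], [0.0, -0.0, -1.0]]
ft_force: [-0.5, 0.6, 0.2]
opening: 0.0855
clock: 2.55
tool_pos: [0.4232, 0.5239, 0.2008]
ee_rot: [[1.0, 0.007, 0.0], [0.007, -1.0, 0.0], [0.0, -0.0, -1.0]]
ft_force: [0.5, 1.5, 0.4]
opening: 0.0857
```

```bash
python3 -m creep '[{"dr":[0,0,0.4],"delta_pos":[0.04,0.045,0],"jaw":0},{"dr":[0,0,0],"delta_pos":[0.04,0.045,0],"jaw":0},{"dr":[0,0,0],"delta_pos":[0.02,0.055,0],"jaw":0},{"dr":[0,0,0],"delta_pos":[0,0.06,0],"jaw":0},{"dr":[0,0,0],"delta_pos":[0,0.06,0],"jaw":0}]'
python3 -m creep '[{"dr":[0,0,0],"delta_pos":[0,0.06,0],"jaw":0},{"dr":[0,0,0],"delta_pos":[0,0.06,0],"jaw":0},{"dr":[0,0,0],"delta_pos":[0,0.06,0],"jaw":0},{"dr":[0,0,0],"delta_pos":[0,0.06,0],"jaw":0},{"dr":[0,0,0],"delta_pos":[0,0.04,0],"jaw":0}]'
python3 - <<'E'
from h import *
d=grab('wrist','w1.png');print(d['position'],d['orientation'],robot.state()['tool_pos'])
E
```

```text
clock: 3.18
tool_pos: [0.5224, 0.2582, 0.2007]
ee_rot: [[1.0, -0.001, 0.0], [-0.001, -1.0, 0.0], [0.0, -0.0, -1.0]]
ft_force: [0.8, -0.3, 0.5]
opening: 0.0852
clock: 3.8
tool_pos: [0.5217, -0.0227, 0.2011]
ee_rot: [[1.0, -0.003, 0.001], [-0.003, -1.0, -0.0], [0.001, 0.0, -1.0]]
ft_force: [0.3, 0.1, 0.4]
opening: 0.0856
[0.52212274 0.05973955 0.37366794] [[ 9.99992084e-01  3.97803301e-03  8.95729801e-05]
 [-3.79630826e-03  9.47083233e-01  3.20965632e-01]
 [ 1.19197881e-03 -3.20963431e-01  9.47090838e-01]] [ 0.52143609 -0.02770673  0.20139292]
```

View pics/w1.png

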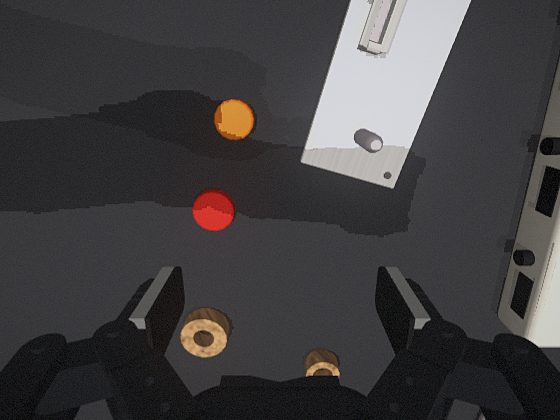

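Run:
```python
from h import *
d=grab('wrist','w1b.png')
im=d['img'];hsv=cv2.cvtColor(im,cv2.COLOR_RGB2HSV)
print('post top',atz(d,376,145,.068),'foot spot',[(o['conf'],w(d,o['position'])) for o in robot.spot_point('post_foot','wrist')])
print('wide',atz(d,204,339,.024),'narrow?',atz(d,323,373,.024))
print([(o['conf'],w(d,o['position'])) for o in robot.spot_point('wide_ring','wrist')])
print('caps',atz(d,234,119,.017),atz(d,213,211,.016))
print('slab corners',atz(d,302,162,.012),atz(d,394,187,.012))
t=grab('top')
m=((t['img'].min(2)>190)*255).astype(np.uint8);m[:110]=0;m[330:]=0
c=max(cv2.findContours(m,0,2)[0],key=cv2.contourArea)
b=cv2.boxPoints(cv2.minAreaRect(c));P=[atz(t,*p,.012) for p in b];print(np.array(P).round(4),[np.linalg.norm(P[i]-P[i-1]).round(3) for i in range(4)])
for u,v in [(380,250.5),(402,187)]: print(atz(t,u,v,.024))
```

```text
post top [0.61006784 0.003503   0.068     ] foot spot [(0.62, array([0.61093412, 0.01020586, 0.01587825]))]
wide [ 0.42411503 -0.24964345  0.024     ] narrow? [ 0.57775904 -0.30669242  0.024     ]
[(0.57, array([ 0.42223074, -0.2412993 ,  0.00223481]))]
caps [0.47565979 0.02306354 0.017     ] [ 0.44643618 -0.0785577   0.016     ]
slab corners [ 0.54687658 -0.02382471  0.012     ] [ 0.65029432 -0.05320684  0.012     ]
[[0.7535 0.7262 0.012 ]
 [0.7499 0.5837 0.012 ]
 [0.5196 0.5612 0.012 ]
 [0.5217 0.6974 0.012 ]] [np.float64(0.234), np.float64(0.142), np.float64(0.231), np.float64(0.136)]
[ 0.42447347 -0.24097588  0.024     ]
[ 0.57812399 -0.30298612  0.024     ]
```

```bash
python3 -m creep '[{"dr":[0,0,0],"delta_pos":[-0.024,0.054,0],"jaw":0},{"dr":[0,0,0],"delta_pos":[-0.024,0.054,0],"jaw":0},{"dr":[0,0,0],"delta_pos":[-0.024,0.054,0.01],"jaw":0},{"dr":[0,0,0],"delta_pos":[-0.024,0.054,0.03],"jaw":0},{"dr":[0,0,0],"delta_pos":[0,0,0.05],"jaw":0}]'
python3 -m creep '[{"dr":[0,0,0],"delta_pos":[0,0,0],"jaw":0},{"dr":[0,0,0],"delta_pos":[0,0,0],"jaw":0}]'
python3 - <<'E'
from h import *
d=grab('wrist','w2.png');print(d['position'],robot.state()['tool_pos'])
hsv=cv2.cvtColor(d['img'],cv2.COLOR_RGB2HSV);m=cv2.inRange(hsv,(8,50,110),(25,200,255))
n,l,s,c=cv2.connectedComponentsWithStats(m)
for i in range(1,n):
    if s[i,4]>200: print(s[i],c[i],atz(d,*c[i],.024))
E
```

```text
clock: 4.68
tool_pos: [0.4274, -0.2356, 0.1129]
ee_rot: [[1.0, -0.005, 0.004], [-0.005, -1.0, -0.003], [0.004, 0.003, -1.0]]
ft_force: [1.2, 0.9, -0.4]
opening: 0.0856
clock: 4.92
tool_pos: [0.4281, -0.2316, 0.1133]
ee_rot: [[1.0, 0.001, 0.0], [0.001, -1.0, 0.0], [0.0, -0.0, -1.0]]
ft_force: [-0.6, 1.0, -0.0]
opening: 0.0854
[ 0.42820089 -0.14924632  0.28588492] [ 0.42840207 -0.23178861  0.11374647]
[ 239  166   72   75 2963] [276.07897401 200.13263584] [ 0.42575382 -0.23721888  0.024     ]
[414 239  59  55 896] [434.88169643 254.37611607] [ 0.56340987 -0.28680037  0.024     ]
[433 259  35  27 576] [450.64583333 273.86805556] [ 0.58023057 -0.30605382  0.024     ]
```

View pics/w2.png

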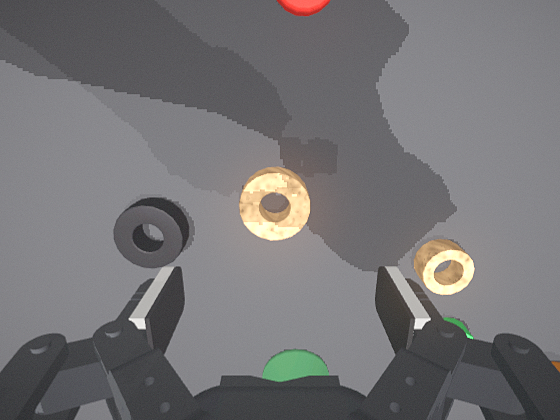

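Run:
```python
from h import *
d=grab('wrist')
print(robot.state()['tool_pos'],atz(d,275,206,.024),atz(d,446,266,.024), atz(d,303,-8,.016))
```

```text
[ 0.42850737 -0.231932    0.11392681] [ 0.4253126  -0.24272407  0.024     ] [ 0.57572201 -0.29879574  0.024     ] [ 0.44535921 -0.08655487  0.016     ]
```

```bash
python3 -m creep '[{"dr":[0,0,0],"delta_pos":[-0.003,0.0105,0.02],"jaw":0},{"dr":[0,0,0],"delta_pos":[0,0,0.04],"jaw":0},{"dr":[0,0,0],"delta_pos":[0,0,0.035],"jaw":0},{"dr":[0,0,0],"delta_pos":[0,0,0.014],"jaw":0},{"dr":[0,0,0],"delta_pos":[0,0,0],"jaw":0}]'
python3 -m creep '[{"dr":[0,0,0],"delta_pos":[0,0,0],"jaw":1},{"dr":[0,0,0],"delta_pos":[0,0,0],"jaw":1},{"dr":[0,0,0],"delta_pos":[0,0,0],"jaw":1},{"dr":[0,0,0],"delta_pos":[0,0,0],"jaw":1},{"dr":[0,0,0],"delta_pos":[0,0,0],"jaw":1}]' 30
```

```text
clock: 5.65
tool_pos: [0.4244, -0.2429, 0.0037]
ee_rot: [[1.0, -0.001, 0.0], [-0.001, -1.0, 0.0], [0.0, -0.0, -1.0]]
ft_force: [0.0, -0.2, 0.8]
opening: 0.0853
clock: 6.28
tool_pos: [0.424, -0.2431, 0.0035]
ee_rot: [[1.0, -0.001, 0.0], [-0.001, -1.0, -0.0], [0.0, 0.0, -1.0]]
ft_force: [-0.2, 0.1, 0.6]
opening: -0.0001
```

Run:
```python
from h import *
d=grab('wrist','w3.png')
t=grab('top','top1.png')
for c,q in (('top',t),('scene',grab('scene'))):
    print([(o['conf'],w(q,o['position']).round(3)) for o in robot.spot_point('wide_ring',c)])
cv2.imwrite('pics/c1.png',np.hstack([d['img'],cv2.resize(t['img'][150:350,300:500],(420,420))])[:,:,::-1][:, 200:])
```

```text
[(0.67, array([ 0.43 , -0.242, -0.003]))]
[(0.87, array([ 0.424, -0.249,  0.005])), (0.83, array([ 0.315, -0.276,  0.002])), (0.41, array([ 0.575, -0.309,  0.005])), (0.15, array([ 0.402,  0.275, -0.   ]))]
```

View pics/c1.png

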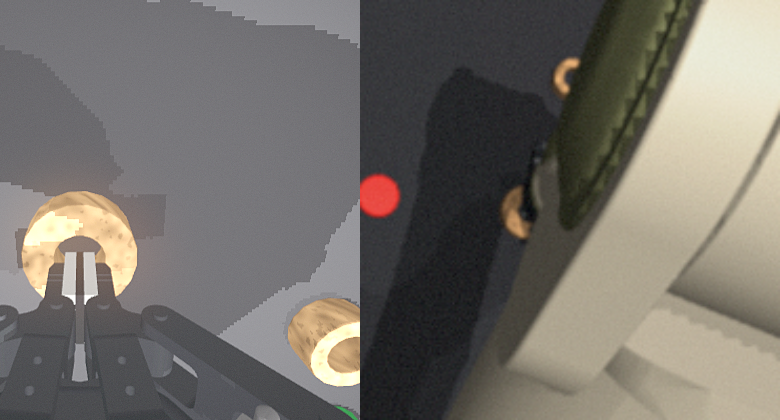

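Run:
```python
from h import *
d=grab('wrist'); s=robot.state()
print('tcp px',px(d,s['tool_pos'])-[200,0], d['position'],s['opening'],s['tool_pos'])
for z in (.024,.0): print(z,atz(d,280,248,z))
for x in (-.03,0,.03):print(px(d,[.4245+x,-.243,.024])-[200,0])
print(px(d,[.4245,-.243+.03,.024])-[200,0],px(d,[.4245,-.243-.03,.024])-[200,0])
```

```text
tcp px [ 78.74742724 241.12979607] [ 0.42436353 -0.16069282  0.17593508] 2.9290599906353848e-06 [ 0.42394048 -0.24310884  0.00334385]
0.024 [ 0.42460948 -0.23702563  0.024     ]
0.0 [ 0.42464833 -0.24908332  0.        ]
[ 20.46807144 258.7513807 ]
[ 79.79416989 258.66108697]
[139.12492104 258.5755862 ]
[ 79.7250748  202.56551758] [ 79.85591279 308.76937606]
```

```bash
python3 -m creep '[{"dr":[0,0,0],"delta_pos":[0,0,-0.02],"jaw":1},{"dr":[0,0,0],"delta_pos":[0,0,-0.02],"jaw":1},{"dr":[0,0,0],"delta_pos":[0,0,-0.02],"jaw":1},{"dr":[0,0,0],"delta_pos":[0,0,-0.02],"jaw":0},{"dr":[0,0,0],"delta_pos":[0,0,0],"jaw":0}]'
python3 -m creep '[{"dr":[0,0,0],"delta_pos":[0,0,0],"jaw":0},{"dr":[0,0,0],"delta_pos":[0,0,0],"jaw":0},{"dr":[0,0,0],"delta_pos":[0,0,0],"jaw":0},{"dr":[0,0,0],"delta_pos":[0,0,0],"jaw":0}]'
python3 - <<'E'
from h import *
d=grab('wrist','w4.png'); s=robot.state();print(s['tool_pos'],s['opening'])
E
```

```text
clock: 7.2
tool_pos: [0.4247, -0.2433, 0.0844]
ee_rot: [[1.0, -0.001, 0.002], [-0.001, -1.0, -0.001], [0.002, 0.001, -1.0]]
ft_force: [-0.3, 0.8, -0.1]
opening: 0.0358
clock: 7.7
tool_pos: [0.4239, -0.2431, 0.0831]
ee_rot: [[1.0, -0.001, -0.001], [-0.001, -1.0, 0.0], [-0.001, -0.0, -1.0]]
ft_force: [-0.9, 0.5, 0.4]
opening: 0.0858
[ 0.42388331 -0.24311174  0.08316791] 0.08557489484416778
```

View pics/w4.png

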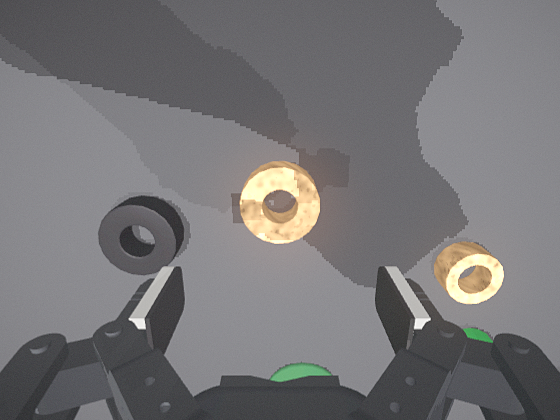

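Run:
```python
from h import *
d=grab('wrist'); T=robot.state()['tool_pos']
print('tcp',px(d,T),'ring',atz(d,280,203,.024))
for b in (0,.013,.02,.03,.04,.05):
  print(b,[px(d,T+[sx*.0425,sy*.011,b]).round() for sx in(-1,1) for sy in (1,-1)])
```

```text
tcp [278.8975363  241.18767406] ring [ 0.42466245 -0.24080853  0.024     ]
0 [array([202., 223.]), array([205., 259.]), array([356., 223.]), array([353., 259.])]
0.013 [array([197., 233.]), array([200., 270.]), array([361., 233.]), array([358., 270.])]
0.02 [array([193., 239.]), array([197., 277.]), array([364., 238.]), array([361., 277.])]
0.03 [array([188., 248.]), array([192., 288.]), array([369., 248.]), array([366., 288.])]
0.04 [array([182., 258.]), array([187., 301.]), array([375., 258.]), array([371., 300.])]
0.05 [array([176., 270.]), array([181., 314.]), array([382., 269.]), array([377., 314.])]
```

Run:
```python
from h import *
print(robot.hold_point_z)
d=cv2.imread('pics/w3.png')[200:400,200:360]
d2=cv2.imread('pics/w4.png')[200:420,90:470]
cv2.imwrite('pics/c2.png',np.hstack([cv2.resize(d,(400,500)),cv2.resize(d2,(400,500))]))
```

```text
0.0187
```

View pics/c2.png

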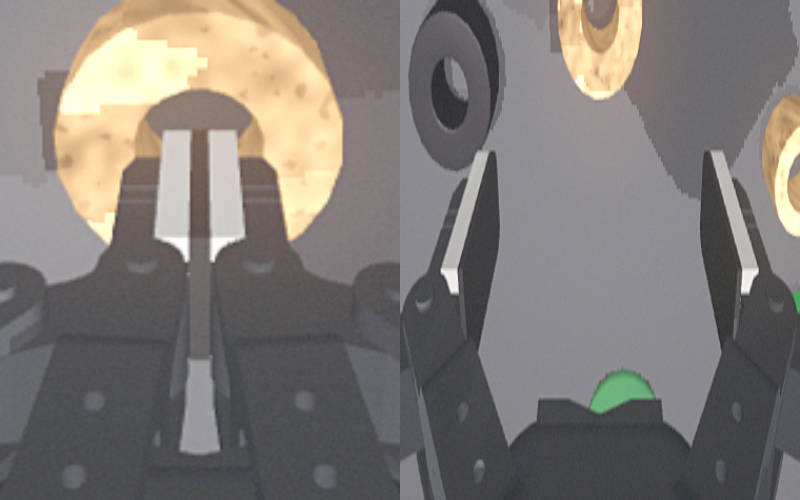

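Run:
```python
from h import *
from scipy.optimize import brentq
d=grab('wrist'); T=robot.state()['tool_pos']
print('shut',brentq(lambda b:px(d,T+[0,.011,b])[1]-252,0,.1),'pad top',brentq(lambda b:px(d,T+[0,.011,b])[1]-300,0,.12))
print('open',brentq(lambda b:px(d,T+[.0425,.011,b])[1]-267,0,.1),brentq(lambda b:px(d,T+[.0425,.011,b])[1]-320,0,.13))
```

```text
shut 0.034465573615757035 pad top 0.07099381033673764
open 0.04808510629110555 0.08184981713024396
```

```bash
python3 -m creep '[{"dr":[0,0,0],"delta_pos":[0.001,-0.0015,0.04],"jaw":0},{"dr":[0,0,0],"delta_pos":[0,0,0.04],"jaw":0},{"dr":[0,0,0],"delta_pos":[0,0,0.015],"jaw":0},{"dr":[0,0,0],"delta_pos":[0,0,0.008],"jaw":0},{"dr":[0,0,0],"delta_pos":[0,0,0.004],"jaw":0}]'
python3 -m creep '[{"dr":[0,0,0],"delta_pos":[0,0,0.003],"jaw":0},{"dr":[0,0,0],"delta_pos":[0,0,0],"jaw":1},{"dr":[0,0,0],"delta_pos":[0,0,0],"jaw":1},{"dr":[0,0,0],"delta_pos":[0,0,0],"jaw":1},{"dr":[0,0,0],"delta_pos":[0,0,0],"jaw":1}]' 30
```

```text
clock: 8.48
tool_pos: [0.4253, -0.2418, -0.0233]
ee_rot: [[1.0, -0.001, 0.001], [-0.001, -1.0, -0.0], [0.001, 0.0, -1.0]]
ft_force: [-0.6, -0.6, 0.1]
opening: 0.0857
clock: 9.1
tool_pos: [0.4253, -0.2417, -0.0257]
ee_rot: [[1.0, -0.001, 0.001], [-0.001, -1.0, -0.0], [0.001, 0.0, -1.0]]
ft_force: [-0.9, 0.6, 9.4]
opening: 0.0591
```

```bash
python3 -m creep '[{"dr":[0,0,0],"delta_pos":[0,0,-0.03],"jaw":1},{"dr":[0,0,0],"delta_pos":[0,0,-0.04],"jaw":1},{"dr":[0,0,0],"delta_pos":[0,0,-0.04],"jaw":1},{"dr":[0,0,0],"delta_pos":[0.036,-0.036,0],"jaw":1},{"dr":[0,0,0],"delta_pos":[0.037,-0.036,0],"jaw":1}]'
python3 -m creep '[{"dr":[0,0,0],"delta_pos":[0.037,-0.036,0],"jaw":1},{"dr":[0,0,0],"delta_pos":[0.037,-0.036,0],"jaw":1},{"dr":[0,0,0],"delta_pos":[0.037,-0.036,0],"jaw":1},{"dr":[0,0,0],"delta_pos":[0,0,0],"jaw":1},{"dr":[0,0,0],"delta_pos":[0,0,0],"jaw":1}]'
python3 - <<'E'
from h import *
d=grab('wrist','w5.png'); s=robot.state();print(s['tool_pos'],s['opening'])
print([(o['conf'],w(d,o['position'])) for t in ('post_foot','wide_ring','pocket_mouth') for o in robot.spot_point(t,'wrist')])
E
```

```text
clock: 9.72
tool_pos: [0.4992, -0.1692, 0.0848]
ee_rot: [[1.0, -0.003, 0.002], [-0.003, -1.0, -0.0], [0.002, 0.0, -1.0]]
ft_force: [1.0, 0.1, -0.9]
opening: 0.059
clock: 10.35
tool_pos: [0.6085, -0.062, 0.0835]
ee_rot: [[1.0, -0.001, -0.001], [-0.001, -1.0, -0.0], [-0.001, 0.0, -1.0]]
ft_force: [-0.7, 0.1, 0.3]
opening: 0.0592
[ 0.60820935 -0.06269794  0.08354049] 0.059059731019606855
[(0.88, array([0.61309196, 0.01230855, 0.01379514])), (0.31, array([0.47110654, 0.02747343, 0.00357614])), (0.76, array([ 0.60663207, -0.06196959,  0.10739636]))]
```

View pics/w5.png

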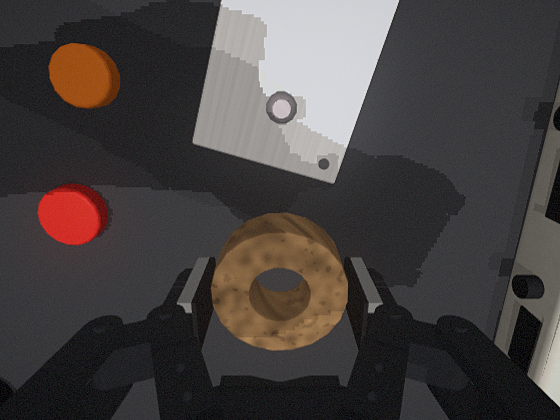

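Run:
```python
from h import *
d=grab('wrist'); s=robot.state()
print('post',atz(d,282,107.5,.068),atz(d,282,108,.060),'ring',atz(d,280,290,.133),'tcp',s['tool_pos'],d['position'])
print('slab',atz(d,193,143,.012),atz(d,333,184,.012))
```

```text
post [0.61045097 0.0087666  0.068     ] [0.61051123 0.00804394 0.06      ] ring [ 0.60904311 -0.06232721  0.133     ] tcp [ 0.60862102 -0.06294261  0.08365315] [0.60902733 0.01938293 0.25624406]
slab [ 0.54645834 -0.01896461  0.012     ] [ 0.6492271 -0.0501196  0.012    ]
```

```bash
python3 -m creep '[{"dr":[0,0,0],"delta_pos":[0.0017,-0.036,0],"jaw":1},{"dr":[0,0,0],"delta_pos":[0,-0.036,0],"jaw":1},{"dr":[0,0,0],"delta_pos":[0,0,0.02],"jaw":1},{"dr":[0,0,0],"delta_pos":[0,0,0.015],"jaw":1},{"dr":[0,0,0],"delta_pos":[0,0,0.0],"jaw":1}]'
python3 -m creep '[{"dr":[0,0,0],"delta_pos":[0,0,0.01],"jaw":1},{"dr":[0,0,0],"delta_pos":[0,0,0.01],"jaw":1}]'
```

```text
clock: 11.22
tool_pos: [0.6101, 0.0091, 0.0474]
ee_rot: [[1.0, -0.003, -0.002], [-0.003, -1.0, -0.0], [-0.002, 0.0, -1.0]]
ft_force: [0.6, -0.4, -1.0]
opening: 0.0592
clock: 11.48
tool_pos: [0.6113, 0.0098, 0.0282]
ee_rot: [[1.0, -0.002, 0.001], [-0.002, -1.0, 0.0], [0.001, -0.0, -1.0]]
ft_force: [-0.4, -0.1, 0.8]
opening: 0.0594
```

```bash
python3 -m creep '[{"dr":[0,0,0],"delta_pos":[0,0,0.01],"jaw":1},{"dr":[0,0,0],"delta_pos":[0,0,0.012],"jaw":1},{"dr":[0,0,0],"delta_pos":[0,0,0.012],"jaw":1},{"dr":[0,0,0],"delta_pos":[0,0,0.006],"jaw":1},{"dr":[0,0,0],"delta_pos":[0,0,0],"jaw":1}]'
python3 -m creep '[{"dr":[0,0,0],"delta_pos":[0,0,0.002],"jaw":1},{"dr":[0,0,0],"delta_pos":[0,0,0],"jaw":1}]'
```

```text
clock: 12.1
tool_pos: [0.6107, 0.0101, -0.0121]
ee_rot: [[1.0, -0.001, -0.001], [-0.001, -1.0, -0.0], [-0.001, 0.0, -1.0]]
ft_force: [-0.1, 0.1, -1.3]
opening: 0.0591
clock: 12.35
tool_pos: [0.6112, 0.0102, -0.0134]
ee_rot: [[1.0, -0.001, 0.0], [-0.001, -1.0, 0.0], [0.0, -0.0, -1.0]]
ft_force: [0.1, -0.5, -0.2]
opening: 0.0591
```

```bash
python3 -m creep '[{"dr":[0,0,0],"delta_pos":[0,0,0],"jaw":0},{"dr":[0,0,0],"delta_pos":[0,0,0],"jaw":0},{"dr":[0,0,0],"delta_pos":[0,0,0],"jaw":0},{"dr":[0,0,0],"delta_pos":[0,0,0],"jaw":0},{"dr":[0,0,0],"delta_pos":[0,0,-0.01],"jaw":0}]'
python3 -m creep '[{"dr":[0,0,0],"delta_pos":[0,0,-0.03],"jaw":0},{"dr":[0,0,0],"delta_pos":[0,0,-0.04],"jaw":0},{"dr":[0,0,0],"delta_pos":[-0.006,0.05,-0.02],"jaw":0},{"dr":[0,0,0],"delta_pos":[0,0.03,0],"jaw":0},{"dr":[0,0,0],"delta_pos":[0,0,0],"jaw":0}]'
python3 - <<'E'
from h import *
d=grab('wrist','w6.png'); s=robot.state();print(s['tool_pos'],s['opening'])
print([(o['conf'],w(d,o['position'])) for t in ('post_foot','wide_ring','pocket_mouth') for o in robot.spot_point(t,'wrist')])
E
```

```text
clock: 12.98
tool_pos: [0.6105, 0.0102, -0.0038]
ee_rot: [[1.0, -0.001, -0.001], [-0.001, -1.0, -0.0], [-0.001, 0.0, -1.0]]
ft_force: [0.7, 0.2, 0.0]
opening: 0.0857
clock: 13.6
tool_pos: [0.6049, -0.073, 0.0877]
ee_rot: [[1.0, -0.005, 0.002], [-0.005, -1.0, -0.001], [0.002, 0.001, -1.0]]
ft_force: [-0.1, 0.6, -1.0]
opening: 0.0849
[ 0.60489476 -0.07082884  0.08719213] 0.08514133836496401
[]
```

View pics/w6.png

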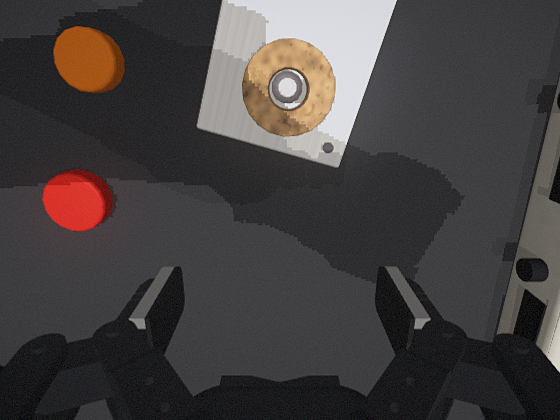

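```bash
python3 -m creep '[{"dr":[0,0,0],"delta_pos":[-0.007,0.057,0],"jaw":0},{"dr":[0,0,0],"delta_pos":[-0.007,0.057,0],"jaw":0},{"dr":[0,0,0],"delta_pos":[-0.007,0.057,0],"jaw":0},{"dr":[0,0,0],"delta_pos":[-0.007,0.057,0],"jaw":0},{"dr":[0,0,0],"delta_pos":[0,0,0],"jaw":0}]'
python3 - <<'E'
from h import *
d=grab('wrist','w7.png'); T=robot.state()['tool_pos'];print(T)
print([(o['conf'],w(d,o['position'])) for o in robot.spot_point('narrow_ring','wrist')])
hsv=cv2.cvtColor(d['img'],cv2.COLOR_RGB2HSV);m=cv2.inRange(hsv,(8,60,70),(28,255,255))
cs,h=cv2.findContours(m,cv2.RETR_CCOMP,cv2.CHAIN_APPROX_NONE)
for c,k in zip(cs,h[0]):
    if cv2.contourArea(c)>150:
        (e,ax,_)=cv2.fitEllipse(c); print('hole' if k[3]>=0 else 'outer',e,ax,atz(d,*e,.024))
g=cv2.circle(d['img'].copy(),tuple(px(d,[.577,-.301,.024]).astype(int)),2,(0,0,255),-1)
cv2.imwrite('pics/c3.png',g[100:420,100:460][:,:,::-1])
E
```

```text
clock: 14.42
tool_pos: [0.5752, -0.303, 0.0865]
ee_rot: [[1.0, -0.007, -0.0], [-0.007, -1.0, -0.003], [-0.0, 0.003, -1.0]]
ft_force: [-0.7, 0.7, -0.2]
opening: 0.0856
[ 0.57602071 -0.29929021  0.08615819]
[(0.65, array([ 0.57154412, -0.30691639,  0.00302303])), (0.57, array([ 0.60121729, -0.38955158, -0.00061975]))]
outer (464.4490051269531, 411.2923583984375) (19.448572158813477, 40.3693962097168) [ 0.747178   -0.50985493  0.024     ]
outer (283.32501220703125, 202.2520751953125) (60.27818298339844, 64.01619720458984) [ 0.57840657 -0.30144343  0.024     ]
hole (283.3141784667969, 200.8446044921875) (22.478912353515625, 30.751445770263672) [ 0.57840276 -0.30034552  0.024     ]
```

View pics/c3.png

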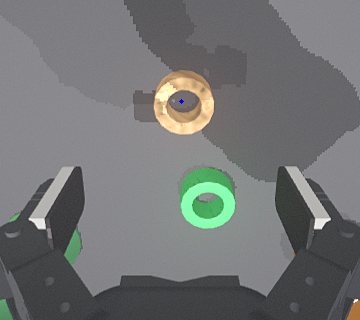

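```bash
python3 -m creep '[{"dr":[0,0,0],"delta_pos":[0.002,0.0015,0.04],"jaw":0},{"dr":[0,0,0],"delta_pos":[0,0,0.04],"jaw":0},{"dr":[0,0,0],"delta_pos":[0,0,0.02],"jaw":0},{"dr":[0,0,0],"delta_pos":[0,0,0.01],"jaw":0},{"dr":[0,0,0],"delta_pos":[0,0,0.001],"jaw":0}]'
python3 -m creep '[{"dr":[0,0,0],"delta_pos":[0,0,0],"jaw":0},{"dr":[0,0,0],"delta_pos":[0,0,0],"jaw":1},{"dr":[0,0,0],"delta_pos":[0,0,0],"jaw":1},{"dr":[0,0,0],"delta_pos":[0,0,0],"jaw":1},{"dr":[0,0,0],"delta_pos":[0,0,0],"jaw":1}]' 30
```

```text
clock: 15.15
tool_pos: [0.579, -0.2988, -0.0245]
ee_rot: [[1.0, -0.0, 0.0], [-0.0, -1.0, 0.0], [0.0, -0.0, -1.0]]
ft_force: [-1.0, -0.3, -0.1]
opening: 0.0855
clock: 15.78
tool_pos: [0.579, -0.2995, -0.0237]
ee_rot: [[1.0, -0.001, 0.001], [-0.001, -1.0, -0.0], [0.001, 0.0, -1.0]]
ft_force: [-1.2, 0.8, 6.3]
opening: 0.0452
```

```bash
python3 -m creep '[{"dr":[0,0,0],"delta_pos":[0,0,-0.03],"jaw":1},{"dr":[0,0,0],"delta_pos":[0,0,-0.04],"jaw":1},{"dr":[0,0,0],"delta_pos":[0,0,-0.04],"jaw":1},{"dr":[0,0,0],"delta_pos":[0.008,-0.055,0],"jaw":1},{"dr":[0,0,0],"delta_pos":[0.008,-0.055,0],"jaw":1}]'
python3 -m creep '[{"dr":[0,0,0],"delta_pos":[0.008,-0.055,0],"jaw":1},{"dr":[0,0,0],"delta_pos":[0.007,-0.055,0],"jaw":1},{"dr":[0,0,0],"delta_pos":[0,-0.015,0],"jaw":1},{"dr":[0,0,0],"delta_pos":[0,0,0],"jaw":1},{"dr":[0,0,0],"delta_pos":[0,0,0],"jaw":1}]'
python3 - <<'E'
from h import *
d=grab('wrist','w8.png'); T=robot.state()['tool_pos'];print(T)
print([(t,o['conf'],w(d,o['position'])) for t in ('narrow_ring','post_foot','wide_ring') for o in robot.spot_point(t,'wrist')])
hsv=cv2.cvtColor(d['img'],cv2.COLOR_RGB2HSV);m=cv2.inRange(hsv,(8,60,50),(28,255,255))
cs,h=cv2.findContours(m,cv2.RETR_CCOMP,cv2.CHAIN_APPROX_NONE)
for c,k in zip(cs,h[0]):
    if cv2.contourArea(c)>150:
        (e,ax,_)=cv2.fitEllipse(c); print('hole' if k[3]>=0 else 'outer',e,ax,atz(d,*e,.134),atz(d,*e,.036))
E
```

```text
clock: 16.4
tool_pos: [0.5952, -0.1887, 0.0864]
ee_rot: [[1.0, -0.003, 0.002], [-0.003, -1.0, -0.0], [0.002, 0.0, -1.0]]
ft_force: [0.3, 0.5, -0.7]
opening: 0.0449
clock: 17.02
tool_pos: [0.6097, -0.0665, 0.0857]
ee_rot: [[1.0, -0.003, 0.0], [-0.003, -1.0, -0.001], [0.0, 0.001, -1.0]]
ft_force: [0.5, -1.0, 0.2]
opening: 0.0452
[ 0.6097073  -0.06666796  0.08562542]
[('narrow_ring', 0.96, array([ 0.60172238, -0.07268728,  0.10921205])), ('narrow_ring', 0.21, array([0.61360007, 0.01098834, 0.01275993])), ('post_foot', 0.79, array([0.61579595, 0.00993868, 0.01311536]))]
outer (279.27117919921875, 287.14483642578125) (101.88329315185547, 110.19874572753906) [ 0.60999444 -0.0649462   0.134     ] [ 0.60979601 -0.12893233  0.036     ]
hole (279.1829833984375, 283.6292724609375) (22.218420028686523, 44.147464752197266) [ 0.60996351 -0.06321854  0.134     ] [ 0.60974067 -0.12584098  0.036     ]
outer (280.98065185546875, 97.86467742919922) (92.00160217285156, 95.65563201904297) [0.61088982 0.01228292 0.134     ] [0.61139814 0.00925576 0.036     ]
hole (280.84210205078125, 98.55057525634766) (38.4921989440918, 40.678619384765625) [0.61084042 0.01205156 0.134     ] [0.61130976 0.00884178 0.036     ]
outer (82.0633544921875, 68.95561981201172) (61.39905548095703, 75.25625610351562) [0.54261847 0.02201476 0.134     ] [0.48923843 0.0266692  0.036     ]
```

View pics/w8.png

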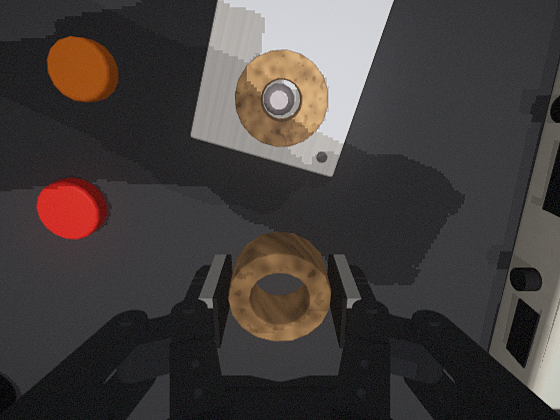

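```bash
python3 -m creep '[{"dr":[0,0,0],"delta_pos":[0.001,-0.04,0],"jaw":1},{"dr":[0,0,0],"delta_pos":[0,-0.038,0],"jaw":1},{"dr":[0,0,0],"delta_pos":[0,0,0.02],"jaw":1},{"dr":[0,0,0],"delta_pos":[0,0,0.01],"jaw":1},{"dr":[0,0,0],"delta_pos":[0,0,0.01],"jaw":1}]'
python3 -m creep '[{"dr":[0,0,0],"delta_pos":[0,0,0.01],"jaw":1},{"dr":[0,0,0],"delta_pos":[0,0,0.01],"jaw":1},{"dr":[0,0,0],"delta_pos":[0,0,0.008],"jaw":1},{"dr":[0,0,0],"delta_pos":[0,0,0.004],"jaw":1},{"dr":[0,0,0],"delta_pos":[0,0,0],"jaw":1}]'
```

```text
clock: 17.85
tool_pos: [0.6111, 0.0125, 0.045]
ee_rot: [[1.0, -0.003, 0.0], [-0.003, -1.0, -0.0], [0.0, 0.0, -1.0]]
ft_force: [0.6, 0.2, -0.1]
opening: 0.0448
clock: 18.48
tool_pos: [0.6109, 0.0137, 0.0131]
ee_rot: [[1.0, -0.001, -0.0], [-0.001, -1.0, -0.0], [-0.0, 0.0, -1.0]]
ft_force: [-0.2, -0.4, -0.4]
opening: 0.0451
```

```bash
python3 -m creep '[{"dr":[0,0,0],"delta_pos":[0,0,0.001],"jaw":1},{"dr":[0,0,0],"delta_pos":[0,0,0],"jaw":0},{"dr":[0,0,0],"delta_pos":[0,0,0],"jaw":0},{"dr":[0,0,0],"delta_pos":[0,0,0],"jaw":0},{"dr":[0,0,0],"delta_pos":[0,0,0],"jaw":0}]'
python3 -m creep '[{"dr":[0,0,0],"delta_pos":[0,0,-0.02],"jaw":0},{"dr":[0,0,0],"delta_pos":[0,0,-0.05],"jaw":0},{"dr":[0,0,0],"delta_pos":[0,0.03,-0.03],"jaw":0},{"dr":[0,0,0],"delta_pos":[0,0.05,0],"jaw":0},{"dr":[0,0,0],"delta_pos":[0,0,0],"jaw":0}]'
python3 - <<'E'
from h import *
d=grab('wrist','w9.png'); T=robot.state()['tool_pos'];print(T)
hsv=cv2.cvtColor(d['img'],cv2.COLOR_RGB2HSV);m=cv2.inRange(hsv,(8,60,50),(28,255,255))
cs,h=cv2.findContours(m,cv2.RETR_CCOMP,cv2.CHAIN_APPROX_NONE)
for c,k in zip(cs,h[0]):
    if cv2.contourArea(c)>150:
        (e,ax,_)=cv2.fitEllipse(c); print('hole' if k[3]>=0 else 'outer',e,ax,atz(d,*e,.060),atz(d,*e,.036))
E
```

```text
clock: 19.1
tool_pos: [0.6111, 0.0137, 0.0125]
ee_rot: [[1.0, -0.001, 0.0], [-0.001, -1.0, -0.0], [0.0, 0.0, -1.0]]
ft_force: [0.3, 0.0, 0.7]
opening: 0.0855
clock: 19.73
tool_pos: [0.6107, -0.0713, 0.1135]
ee_rot: [[1.0, -0.007, 0.002], [-0.007, -1.0, -0.002], [0.002, 0.002, -1.0]]
ft_force: [-0.6, 0.6, -0.4]
opening: 0.0852
[ 0.61073449 -0.06846615  0.11284106]
outer (278.84771728515625, 89.72196960449219) (82.3653335571289, 86.16943359375) [0.61144506 0.00929506 0.06      ] [0.61145732 0.00905545 0.036     ]
hole (278.790283203125, 90.8147201538086) (34.973228454589844, 37.46879577636719) [0.61140316 0.00863401 0.06      ] [0.61141097 0.00832415 0.036     ]
outer (99.03472900390625, 64.64399719238281) (55.50788497924805, 67.15795135498047) [0.49977284 0.02491367 0.06      ] [0.48791791 0.02633381 0.036     ]
```

```bash
python3 -m creep '[{"dr":[0,0,0],"delta_pos":[0,-0.05,-0.01],"jaw":0},{"dr":[0,0,0],"delta_pos":[-0.02,-0.05,-0.01],"jaw":0},{"dr":[0,0,0],"delta_pos":[-0.04,-0.04,-0.01],"jaw":0},{"dr":[0,0,0],"delta_pos":[-0.04,-0.04,0],"jaw":0},{"dr":[0,0,0],"delta_pos":[-0.04,-0.04,0],"jaw":0}]'
python3 -m creep '[{"dr":[0,0,0],"delta_pos":[-0.04,-0.035,0],"jaw":0},{"dr":[0,0,0],"delta_pos":[-0.026,-0.015,0],"jaw":0},{"dr":[0,0,0],"delta_pos":[0,0,0],"jaw":0},{"dr":[0,0,0],"delta_pos":[0,0,0],"jaw":0}]'
python3 - <<'E'
from h import *
d=grab('wrist','w10.png'); T=robot.state()['tool_pos'];print(T,d['position'])
print([(t,o['conf'],w(d,o['position']).round(4)) for t in ('holder','stand') for o in robot.spot_point(t,'wrist')])
t=cv2.imread('pics/w9.png')[10:190,190:380]
cv2.imwrite('pics/c4.png',np.vstack([d['img'][:,:,::-1],cv2.resize(t,(190,180)).repeat(1,0) if 0 else np.hstack([t,np.zeros((180,370,3),np.uint8)])]))
E
```

```text
clock: 20.4
tool_pos: [0.4693, 0.1563, 0.1422]
ee_rot: [[1.0, 0.001, -0.0], [0.001, -1.0, 0.001], [-0.0, -0.001, -1.0]]
ft_force: [-0.0, 0.6, -0.0]
opening: 0.0853
clock: 20.9
tool_pos: [0.4056, 0.2044, 0.1424]
ee_rot: [[1.0, -0.0, 0.001], [-0.0, -1.0, 0.0], [0.001, -0.0, -1.0]]
ft_force: [0.1, -0.9, -0.5]
opening: 0.0858
[0.40594396 0.20401069 0.14243234] [0.40576947 0.28679659 0.31502385]
[('holder', 0.65, array([0.4038, 0.2727, 0.015 ])), ('stand', 0.8, array([ 0.4092,  0.2748, -0.0023]))]
```

View pics/c4.png

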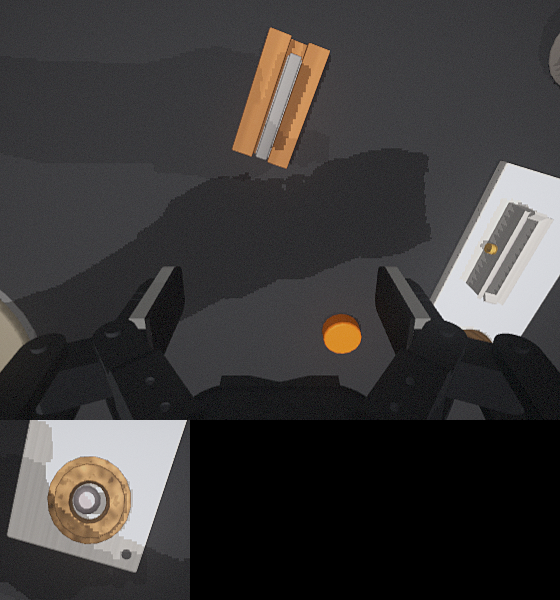

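Run:
```python
from h import *
d=grab('wrist'); T=robot.state()['tool_pos'];print(T)
a=atz(d,295.5,54.5,.087);b=atz(d,262,158.5,.087);v=a-b
print(a,b,np.linalg.norm(v),(a+b)/2,np.degrees(np.arctan2(-v[0],v[1])))
# segmentation of top face: grey low-saturation bright inside stand
hsv=cv2.cvtColor(d['img'],cv2.COLOR_RGB2HSV)
m=cv2.inRange(hsv,(0,0,95),(180,60,255));m[:,:230]=0;m[:,335:]=0;m[:25]=0;m[175:]=0
n,l,s,c=cv2.connectedComponentsWithStats(m);i=1+s[1:,4].argmax();print(s[i],c[i])
r=cv2.minAreaRect(np.argwhere(l==i)[:,::-1].astype(np.float32));B=[atz(d,*p,.087) for p in cv2.boxPoints(r)];print(r,np.array(B).round(4))
# stand outline: orange
m=cv2.inRange(hsv,(5,90,60),(22,255,255));m[180:]=0
k=max(cv2.findContours(m,0,1)[0],key=cv2.contourArea);r=cv2.minAreaRect(k);B=np.array([atz(d,*p,.03) for p in cv2.boxPoints(r)]);print('stand',r,B.round(4),B.mean(0))
print([(o['conf'],w(d,o['position']).round(4)) for o in robot.spot_point('pocket_mouth','wrist')+robot.look_for('holder','wrist')])
# slab edges visible & screw
for p in [(504,162),(435,303)]: print('slab',atz(d,*p,.012))
m=cv2.inRange(hsv,(15,120,90),(35,255,255));m[:200]=0;m[270:]=0;m[:,:460]=0;y,x=np.nonzero(m);print('screw',x.mean(),y.mean(),len(x),atz(d,x.mean(),y.mean(),.03))
```

```text
[0.40597612 0.20342795 0.14237014]
[0.41674815 0.30494663 0.087     ] [0.39461675 0.23941451 0.087     ] 0.06916833303988938 [0.40568245 0.27218057 0.087     ] -18.66077198849832
[ 255   51   46  108 1569] [277.47163799 103.76290631]
((277.3999938964844, 104.80000305175781), (15.17893123626709, 110.04725646972656), 18.434946060180664) [[0.3884 0.2421 0.087 ]
 [0.4118 0.3074 0.087 ]
 [0.4208 0.3046 0.087 ]
 [0.3982 0.2388 0.087 ]]
stand ((278.0898132324219, 96.78958129882812), (65.2307357788086, 129.2227020263672), 19.025604248046875) [[0.3615 0.2375 0.03  ]
 [0.3984 0.3303 0.03  ]
 [0.4459 0.3154 0.03  ]
 [0.4139 0.2189 0.03  ]] [0.40492909 0.27555038 0.03      ]
[(0.75, array([0.4064, 0.2732, 0.0141])), (0.58, array([0.619 , 0.1353, 0.035 ])), (0.98, array([0.407 , 0.2776, 0.0903]))]
slab [0.61188005 0.22019964 0.012     ]
slab [0.57087744 0.06865616 0.012     ]
screw 490.4166666666667 247.00925925925927 108 [0.60404814 0.14316297 0.03      ]
```

```bash
python3 -m creep '[{"dr":[0,0,9.35],"delta_pos":[0,0,0],"jaw":0},{"dr":[0,0,9.35],"delta_pos":[0,0,0],"jaw":0},{"dr":[0,0,0],"delta_pos":[-0.0111,-0.0325,0],"jaw":0},{"dr":[0,0,0],"delta_pos":[-0.0112,-0.0326,0],"jaw":0},{"dr":[0,0,0],"delta_pos":[0,0,0],"jaw":0}]'
python3 - <<'E'
from h import *
s=robot.state();R=np.array(s['ee_rot']);T=np.array(s['tool_pos']);print(T,R.round(4),(R.T@(np.array([.4057,.2722,.015])-T)).round(4))
d=grab('wrist')
print([(o['conf'],w(d,o['position']).round(4)) for o in robot.spot_point('holder','wrist')])
# holder top: print predicted pixel box and fit of grey seg
hsv=cv2.cvtColor(d['img'],cv2.COLOR_RGB2HSV);c0=px(d,[.4057,.2722,.087]);print(c0)
m=cv2.inRange(hsv,(0,0,95),(180,60,255));q=np.zeros_like(m);x,y=c0.astype(int);q[max(0,y-90):y+90,x-25:x+25]=1;m*=q
n,l,st,c=cv2.connectedComponentsWithStats(m);i=1+st[1:,4].argmax();r=cv2.minAreaRect(np.argwhere(l==i)[:,::-1].astype(np.float32));print(st[i],r,atz(d,*r[0],.087))
E
```

```text
clock: 21.82
tool_pos: [0.4053, 0.275, 0.1421]
ee_rot: [[0.948, -0.319, 0.001], [-0.319, -0.948, 0.0], [0.0, -0.0, -1.0]]
ft_force: [-0.4, 0.2, -0.0]
opening: 0.0853
[0.40530126 0.2750042  0.14210867] [[ 9.478e-01 -3.187e-01  5.000e-04]
 [-3.187e-01 -9.478e-01  3.000e-04]
 [ 4.000e-04 -5.000e-04 -1.000e+00]] [0.0012 0.0026 0.1271]
[(0.63, array([0.4068, 0.2729, 0.0122])), (0.46, array([0.6298, 0.0867, 0.0011]))]
[280.58743189 211.33570392]
[ 271  146   16  108 1364] ((278.6708679199219, 199.5191650390625), (13.594451904296875, 107.24195098876953), 1.6365771293640137) [0.40726181 0.28115578 0.087     ]
```

```bash
python3 -m creep '[{"dr":[0,0,0],"delta_pos":[0.0012,0.0026,0.03],"jaw":0},{"dr":[0,0,0],"delta_pos":[0,0,0.04],"jaw":0},{"dr":[0,0,0],"delta_pos":[0,0,0.035],"jaw":0},{"dr":[0,0,0],"delta_pos":[0,0,0.021],"jaw":0},{"dr":[0,0,0],"delta_pos":[0,0,0],"jaw":0}]'
python3 -m creep '[{"dr":[0,0,0],"delta_pos":[0,0,0],"jaw":1},{"dr":[0,0,0],"delta_pos":[0,0,0],"jaw":1},{"dr":[0,0,0],"delta_pos":[0,0,0],"jaw":1},{"dr":[0,0,0],"delta_pos":[0,0,0],"jaw":1},{"dr":[0,0,0],"delta_pos":[0,0,0],"jaw":1}]' 70
```

```text
clock: 22.55
tool_pos: [0.4051, 0.2679, 0.0155]
ee_rot: [[0.946, -0.324, -0.002], [-0.324, -0.946, -0.002], [-0.001, 0.002, -1.0]]
ft_force: [0.5, 0.6, 0.3]
opening: 0.0854
clock: 23.18
tool_pos: [0.4054, 0.2702, 0.0167]
ee_rot: [[0.947, -0.321, 0.0], [-0.321, -0.947, 0.0], [0.0, -0.001, -1.0]]
ft_force: [-0.4, -0.3, 6.9]
opening: 0.0074
```

```bash
python3 -m creep '[{"dr":[0,0,0],"delta_pos":[0,0,-0.02],"jaw":1},{"dr":[0,0,0],"delta_pos":[0,0,-0.05],"jaw":1},{"dr":[0,0,0],"delta_pos":[0,0,-0.05],"jaw":1},{"dr":[0,0,0],"delta_pos":[0.0494,0.0283,0],"jaw":1},{"dr":[0,0,0],"delta_pos":[0.0494,0.0283,0],"jaw":1}]'
python3 -m creep '[{"dr":[0,0,0],"delta_pos":[0.0494,0.0283,0],"jaw":1},{"dr":[0,0,0],"delta_pos":[0.0494,0.0283,0],"jaw":1},{"dr":[0,0,0],"delta_pos":[0.0494,0.0283,0],"jaw":1},{"dr":[0,0,0],"delta_pos":[0,0,0],"jaw":1},{"dr":[0,0,0],"delta_pos":[0,0,0],"jaw":1}]'
python3 - <<'E'
from h import *
d=grab('wrist','w11.png'); s=robot.state();T=s['tool_pos'];print(T,s['opening'],d['position'])
print([(t,o['conf'],w(d,o['position']).round(4)) for t in('pocket_mouth','holder','rack','post_foot') for o in robot.spot_point(t,'wrist')])
g=cv2.cvtColor(d['img'],cv2.COLOR_RGB2GRAY);c=px(d,[.621,.137,.036]);print('c',c)
# row/col profiles near the pocket, warped to rack-plane z=.042, local axes
th=np.radians(-17);ex=np.array([np.cos(th),np.sin(th),0]);ey=np.array([-np.sin(th),np.cos(th),0])
for z in (.042,):
  P0=np.array([.621,.137,z]);xs=np.arange(-.03,.031,.0015);ys=np.arange(-.06,.061,.003)
  M=np.array([[px(d,P0+x*ex+y*ey) for x in xs] for y in ys],np.float32)
  W=cv2.remap(g,M[...,0],M[...,1],1)
  for y,r in zip(ys[::2],W[::2]): print('%4d'%(y*1000),' '.join('%3d'%v for v in r))
print(' x  ',' '.join('%3d'%(x*1000) for x in xs))
E
```

```text
clock: 23.8
tool_pos: [0.4811, 0.1858, 0.1371]
ee_rot: [[0.949, -0.316, 0.001], [-0.316, -0.949, 0.001], [0.001, -0.001, -1.0]]
ft_force: [1.0, 0.1, -0.9]
opening: 0.0075
clock: 24.42
tool_pos: [0.5929, 0.0566, 0.1359]
ee_rot: [[0.947, -0.322, -0.001], [-0.322, -0.947, 0.0], [-0.001, 0.0, -1.0]]
ft_force: [0.7, 0.0, -1.3]
opening: 0.0073
[0.59267925 0.05745633 0.13600242] 0.0072589322288997135 [0.62005669 0.13456021 0.30849584]
[('pocket_mouth', 0.98, array([0.6182, 0.1349, 0.0342])), ('pocket_mouth', 0.29, array([0.603 , 0.0072, 0.0341])), ('holder', 0.7, array([0.592 , 0.059 , 0.1337])), ('rack', 0.73, array([0.6203, 0.1385, 0.0331])), ('rack', 0.71, array([0.6294, 0.0854, 0.0017]))]
c [279.86115306  83.13705783]
 -60  49  47  44 120 163 158 156 154 160 158 158 158 159 158 156 157 160 160 159 160 160 160 160 159 161 158 156 162 163 159 162 159 159 162 159 184 182 186 185 183 182
 -53  48  47  48 131 165 161 157 154 160 160 158 159 158 160 159 158 161 161 158 162 158 161 160 159 160 158 157 162 163 161 160 159 161 161 157 187 183 187 184 183 182
 -47  47  51  45 128 163 161 158 156 
[... 2642 characters left out ...]
 211 211 210 210 210 211
  48  54  50 145 212 210 210 210 209 209 210 210 210 210 211 211 210 211 211 211 211 211 210 211 210 211 209 211 209 210 210 209 210 211 210 210 209 209 210 210 209 209
  54  56  45 178 210 209 209 209 209 209 210 209 208 208 208 208 209 208 209 209 210 208 209 209 209 209 209 210 209 208 208 208 196 176 163 144 130 111  91  78  59  46
  60   0   0   0   0   0   0   0   0   0   0   0   0   0   0   0   0   0   0   0   0   0   0   0   0   0   0   0   0   0   0   0   0   0   0   0   0   0   0   0   0   0
 x   -30 -28 -26 -25 -23 -22 -20 -19 -17 -16 -14 -13 -11 -10  -8  -7  -5  -4  -2  -1   0   1   3   4   6   7   9  10  12  13  15  16  18  19  21  22  24  25  27  28  30
```

Run:
```python
from h import *
d=grab('wrist'); g=cv2.cvtColor(d['img'],cv2.COLOR_RGB2GRAY); s=robot.state()
th=np.radians(-16.3);ex=np.array([np.cos(th),np.sin(th),0]);ey=np.array([-np.sin(th),np.cos(th),0])
P0=np.array([.621,.137,.042])+.0004*ex
for x in (-.002,.003,-.009,.010):
  for a,b in ((-.056,-.030),(.030,.056)):
    ys=np.arange(a,b,.001);M=np.array([[px(d,P0+x*ex+y*ey) for y in ys]],np.float32)
    print(x,a,cv2.remap(g,M[...,0],M[...,1],1)[0])
xs=np.arange(-.018,.020,.0007)
for y in (-.02,.02):
  M=np.array([[px(d,P0+x*ex+y*ey) for x in xs]],np.float32);r=cv2.remap(g,M[...,0],M[...,1],1)[0];print(y,[(round(x*1000,1),int(v)) for x,v in zip(xs,r)][::1])
# holder top in hand, z=.206, profile along tool y at jaw centre
R=np.array(s['ee_rot']);T=np.array(s['tool_pos'])
ys=np.arange(-.045,.046,.002)
for z in (.206,):
  for x in (-.002,0,.002):
    M=np.array([[px(d,np.array([T[0],T[1],z])+R[:,0]*x-R[:,1]*y) for y in ys]],np.float32);print('top',x,cv2.remap(g,M[...,0],M[...,1],1)[0], M[0,0],M[0,-1])
```

```text
-0.002 -0.056 [158 158 159 159 159 175 182 179 151 147 165 166 167 166 164 168 166 125
 112 126 160 200 210 209 207 209]
-0.002 0.03 [212 210 211 212 195 142  82  85 122 194 188 185 186 183 184 188 197 206
 211 211 210 209 209 210 209 208]
0.003 -0.056 [159 160 161 160 160 159 166 183 153 148 168 165 165 166 165 169 157 114
 113 149 214 204 198 207 211 209]
0.003 0.03 [211 212 210 209 210 147  85  87 125 197 187 184 185 184 182 187 199 206
 211 210 210 209 209 210 209 208]
-0.009 -0.056 [155 157 156 156 157 157 157 159 159 170 158 144 160 160 157 166 196 194
 194 193 193 193 193 193 194 193]
-0.009 0.03 [193 192 192 192 192 192 192 193 192 192 193 190 190 191 192 211 212 209
 210 210 210 210 208 209 210 210]
0.01 -0.056 [166 164 166 164 167 164 166 184 188 187 165 151 152 153 151 151 151 183
 205 203 202 204 203 203 202 203]
0.01 0.03 [195 196 195 195 196 195 195 194 195 196 194 195 195 194 195 204 211 210
 211 211 210 210 210 208 208 209]
-0.02 [(np.float64(-18.0), 215), (np.float64(-17.3), 214), (np.float64(-16.6), 215), (np.float64(-15.9), 215), (np.float64(-15.2), 215), (np.float
[... 2494 characters left out ...]
oat64(17.0), 183), (np.float64(17.7), 187), (np.float64(18.4), 219), (np.float64(19.1), 214), (np.float64(19.8), 213)]
top -0.002 [25 22 27 27 22 26 23 17 20 41 84 84 86 86 87 86 87 87 87 88 86 87 89 87
 87 86 88 84 90 87 89 89 90 86 90 90 88 88 91 93 93 91 66 69 68 68] [274.04614 414.7148 ] [272.6401  208.93497]
top 0 [28 15 30 30 22 21 23 15 20 73 84 85 85 86 86 86 88 88 87 86 87 87 91 87
 86 89 87 88 89 90 89 89 90 89 91 91 92 92 90 92 90 90 70 67 68 64] [278.9133  414.71384] [278.78488 208.93439]
top 0.002 [18 23 26 25 19 17 24 21 22 42 83 86 86 85 84 86 87 86 86 85 88 86 89 87
 88 86 88 88 87 87 89 88 91 89 90 91 90 90 91 92 92 92 60 66 69 68] [283.78043 414.71298] [284.92963 208.9338 ]
```

```bash
python3 -m creep '[{"dr":[0,0,-2.5],"delta_pos":[0,0,0],"jaw":1},{"dr":[0,0,0],"delta_pos":[0.0026,-0.04,0],"jaw":1},{"dr":[0,0,0],"delta_pos":[0.0026,-0.041,0],"jaw":1},{"dr":[0,0,0],"delta_pos":[0,0,0.04],"jaw":1},{"dr":[0,0,0],"delta_pos":[0,0,0.034],"jaw":1}]'
python3 -m creep '[{"dr":[0,0,0],"delta_pos":[0,0,0],"jaw":1},{"dr":[0,0,0],"delta_pos":[0,0,0],"jaw":1}]'
python3 - <<'E'
from h import *
s=robot.state();R=np.array(s['ee_rot']);T=np.array(s['tool_pos']);print(np.degrees(np.arctan2(R[1,0],R[0,0])),(R.T@(np.array([.6204,.1337,.0])-T)).round(4),T)
d=grab('wrist','w12.png');print([(o['conf'],(R.T@(w(d,o['position'])-T)).round(4)) for t in('holder','pocket_mouth') for o in robot.spot_point(t,'wrist')])
E
```

```text
clock: 25.35
tool_pos: [0.6214, 0.134, 0.0615]
ee_rot: [[0.961, -0.277, 0.001], [-0.277, -0.961, 0.0], [0.0, -0.0, -1.0]]
ft_force: [-0.5, 0.8, -1.3]
opening: 0.0068
clock: 25.6
tool_pos: [0.622, 0.1325, 0.0635]
ee_rot: [[0.96, -0.28, 0.001], [-0.28, -0.96, 0.0], [0.001, -0.0, -1.0]]
ft_force: [1.0, 0.0, 0.1]
opening: 0.0072
-16.250488422827647 [-0.002  -0.0007  0.0635] [0.62204321 0.13249982 0.06348712]
[(0.57, array([ 0.0023, -0.0023,  0.0061])), (0.92, array([-0.0027, -0.0042,  0.0309]))]
```

```bash
python3 -m creep '[{"dr":[0,0,0],"delta_pos":[-0.002,-0.0007,0.005],"jaw":1},{"dr":[0,0,0],"delta_pos":[0,0,0.007],"jaw":1},{"dr":[0,0,0],"delta_pos":[0,0,0.007],"jaw":1},{"dr":[0,0,0],"delta_pos":[0,0,0.005],"jaw":1},{"dr":[0,0,0],"delta_pos":[0,0,0],"jaw":1}]'
```

```text
clock: 26.38
tool_pos: [0.6194, 0.1338, 0.0378]
ee_rot: [[0.96, -0.28, -0.001], [-0.28, -0.96, -0.0], [-0.001, 0.001, -1.0]]
ft_force: [-0.4, 0.2, -0.6]
opening: 0.0074
```

```bash
python3 -m creep '[{"dr":[0,0,0],"delta_pos":[0,0,0.004],"jaw":1},{"dr":[0,0,0],"delta_pos":[0,0,0.004],"jaw":1},{"dr":[0,0,0],"delta_pos":[0,0,0],"jaw":1}]'
```

```text
clock: 26.75
tool_pos: [0.6195, 0.134, 0.0301]
ee_rot: [[0.96, -0.28, -0.0], [-0.28, -0.96, -0.0], [-0.0, 0.0, -1.0]]
ft_force: [-0.8, 0.1, -0.2]
opening: 0.0073
```

```bash
python3 -m creep '[{"dr":[0,0,0],"delta_pos":[0,0,0.003],"jaw":1},{"dr":[0,0,0],"delta_pos":[0,0,0.003],"jaw":1},{"dr":[0,0,0],"delta_pos":[0,0,0.001],"jaw":1},{"dr":[0,0,0],"delta_pos":[0,0,0],"jaw":1}]'
python3 -m creep '[{"dr":[0,0,0],"delta_pos":[0,0,0.002],"jaw":1},{"dr":[0,0,0],"delta_pos":[0,0,0.001],"jaw":1},{"dr":[0,0,0],"delta_pos":[0,0,0],"jaw":1},{"dr":[0,0,0],"delta_pos":[0,0,0],"jaw":1}]'
```

```text
clock: 27.25
tool_pos: [0.6199, 0.134, 0.0236]
ee_rot: [[0.96, -0.28, 0.0], [-0.28, -0.96, 0.0], [0.0, -0.0, -1.0]]
ft_force: [-0.3, -0.8, 4.8]
opening: 0.0072
clock: 27.75
tool_pos: [0.6199, 0.134, 0.0208]
ee_rot: [[0.96, -0.28, 0.001], [-0.28, -0.96, 0.0], [0.0, -0.0, -1.0]]
ft_force: [-0.6, 0.4, 7.0]
opening: 0.0073
```

```bash
python3 -m creep '[{"dr":[0,0,0],"delta_pos":[0,0,0.0015],"jaw":1},{"dr":[0,0,0],"delta_pos":[0,0,0.0015],"jaw":1},{"dr":[0,0,0],"delta_pos":[0,0,0],"jaw":1},{"dr":[0,0,0],"delta_pos":[0,0,0],"jaw":1}]'
python3 -m creep '[{"dr":[0,0,0],"delta_pos":[0,0,0.001],"jaw":1},{"dr":[0,0,0],"delta_pos":[0,0,0],"jaw":1},{"dr":[0,0,0],"delta_pos":[0,0,0],"jaw":1}]'
```

```text
clock: 28.25
tool_pos: [0.62, 0.134, 0.0187]
ee_rot: [[0.96, -0.28, 0.001], [-0.28, -0.96, 0.001], [0.001, -0.001, -1.0]]
ft_force: [-3.0, -0.3, 16.5]
opening: 0.007
clock: 28.62
tool_pos: [0.6201, 0.134, 0.0186]
ee_rot: [[0.96, -0.28, 0.001], [-0.28, -0.96, 0.001], [0.001, -0.002, -1.0]]
ft_force: [-4.4, -0.8, 25.5]
opening: 0.0074
```

```bash
python3 -m creep '[{"dr":[0,0,0],"delta_pos":[0,0,0],"jaw":1},{"dr":[0,0,0],"delta_pos":[0,0,0],"jaw":1},{"dr":[0,0,0],"delta_pos":[0,0,0],"jaw":1},{"dr":[0,0,0],"delta_pos":[0,0,0],"jaw":1}]'
python3 - <<'E'
from h import *
d=grab('scene','s2.png')
for t in ['wide_ring','narrow_ring','holder','reagent_jar','beaker','flask','red_cap','orange_cap','pocket_mouth']:
    print(t,[(round(o['conf'],2),w(d,o['position']).round(3)) for o in robot.spot_point(t,'scene')][:2])
s=robot.state();print(s['tool_pos'],s['ft_force'],s['opening'],s['clock'])
E
```

```text
clock: 29.12
tool_pos: [0.6201, 0.1339, 0.0186]
ee_rot: [[0.96, -0.28, 0.001], [-0.28, -0.96, 0.001], [0.001, -0.002, -1.0]]
ft_force: [-6.2, -0.9, 25.5]
opening: 0.0072
wide_ring [(0.58, array([ 0.316, -0.277, -0.002])), (0.55, array([0.614, 0.002, 0.014]))]
narrow_ring [(0.71, array([ 0.596, -0.397,  0.002])), (0.64, array([0.672, 0.308, 0.   ]))]
holder [(0.51, array([0.62 , 0.137, 0.018]))]
reagent_jar [(0.89, array([0.669, 0.309, 0.002]))]
beaker [(0.58, array([0.594, 0.423, 0.002])), (0.56, array([0.623, 0.137, 0.036]))]
flask [(0.94, array([ 0.446, -0.447,  0.001]))]
red_cap [(0.52, array([ 0.441, -0.074,  0.005]))]
orange_cap [(0.48, array([ 0.633,  0.082, -0.003]))]
pocket_mouth [(0.74, array([0.624, 0.136, 0.035]))]
[0.6201099  0.13397087 0.01860007] [-6.20950202 -0.39490442 25.45318956] 0.0070184546500032365 29.625
```

```bash
python3 -c "
from plant import robot
print(robot.sign_off())"
```

```text
the job is handed in; nothing more can be done
None
```

I put the wider ring on the post with the narrower one on top. I then pushed the label holder into the pocket down to the strip's stop and handed the job in still holding it there, about 30 s into the 61 s allowed.

**Last checks**
- **Holder:** the push stopped at 25 N, well over the 9 N the strip needs. The tool height was 18.6 mm, which matches the holder's lower edge at about 14 mm, the fully-home height. The jaws were still gripping it at 7 mm. The detection network put the holder at (0.620, 0.137, 0.018), within about 4 mm of the pocket centre.
- **Rings:** the wrist picture taken after letting go of the second ring showed both concentric on the post. I judged that they lie flat and fully down from that picture and from the release heights; I did not measure it.
- **Bystanders:** the jar, beaker, flask and red cap were detected within a few millimetres of their first positions. The orange cap and narrow ring were not found again in the final picture; the networks returned low-confidence false hits instead. The arm never worked near the cap.

**What went wrong:** my first attempt at the wider ring closed above it and gripped nothing. In the wrist pictures the real fingertips sat about 34 mm behind the reported TCP, so I allowed for that in every later move. The ring had not moved.

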